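Release a touch-latch cabinet door and swing it open

ROBOT

A 6-joint arm with a two-finger parallel gripper is mounted at the origin on a cart in front of the work surface, level with it; the furniture and walls round the work are solid. World frame = base frame: x ahead of the robot, y to its left, z up, the work surface at z = 0. Lengths are in mm, angles in rad, forces in N, time in s.
With the tool pointing down it reaches from about 425 to 1125 mm from the base axis. Payload 14.9 kg.
Tool frame: the origin (TCP) lies between the finger pads; the fingertips stand ahead of it and the grasp point (between the pads) lies 11 mm behind it (tip_reach is the z of the fingertips in the tool frame, in mm); z points along the fingers, y is the line along which they close (so a half turn about z gives the same grasp; the last joint's range is limited). The gripper opens to 91 mm and grips with 3 to 60 N. Pads are 32 mm wide; open, the fingers measure 118 mm over their backs; the gripper's body (76 mm by 178 mm) begins 60 mm behind the grasp point.
Start: joints at [1.211, 0.379, 1.734, -0, 1.028, -0.033], TCP at [224.717, 662.963, 194.932] pointing down, gripper open.
Joint ranges: [-2.77, 2.77], [-0.74, 2.19], [0, 2.66], [-1.06, 4.2], [0.31, 2.87], [-3.08, 3.08]. Speed limits (rad/s): [1.89, 1.89, 2.39, 3.14, 3.14, 3.14].

INTERFACE

Orientations are given as a rotation vector (axis times angle).
In Python, from cell import * gives the robot as it stands. The module is installed in compiled form; this text tells all that it offers.
- The arm moves only by the tool play_rows, never from a script. Its argument "steps" is a list of rows, each a list of 7 numbers: the shift along the tool's x, y, z in m, then the turn, a rotation vector about the tool's x, y, z in degrees, then the opening, from -1 (shut) to 1 (fully open), so that 0 is half open. In form: [[dx, dy, dz, rx, ry, rz, fingers], ...]. A call has 1 to 5 rows; each row is the pose to reach, as a shift and turn from the pose commanded when the call began, along the tool's axes at that moment; what a row does not reach only later rows make up. A row lasts 1/12 s, in which the tool goes at most 41.7 mm and 7.16 degrees, less where a joint would pass 70% of its speed; a pose out of reach is approached as far as the arm can. A call with a gripper value outside its range is refused whole. The fingers move at their own pace and stop on an object; "newtons" is the grip in N (left out, the last holds). Time passes only in rows, so rows that repeat a pose let the fingers close. It gives the time, the measured TCP pose, the force, the opening and the grip force at its end, in the units of the state.
- observe(): the state, without advancing time (a new reading comes with each control period).
- grab_frame(name): name is "scene" or "top" or "wrist"; returns the picture (400x640x3 uint8, red, green, blue); there is no depth.
- calibration(name): a dict with "fx", "fy", "cx", "cy" (pixels), "k1" (the pictures are not rectified: a ray, as slopes to the right and down, at radius r is drawn at 1 + k1 r^2 times it, then the intrinsics apply), "pose" (4x4, takes a point from camera to world coordinates); the wrist camera has in their place "mount" (4x4, takes a point from camera to tool coordinates, whose origin is the TCP and whose axes are the flange's). Camera axes: x right, y down, z forward; pixel columns grow to the right and rows downward; lengths in mm; the calibration is good to about 2 mm. A picture is of the moment at which its call begins: read the wrist's pose just before it. calibration takes no time and is no camera call.
- close_job(): hands the job in; it is judged then, once.
The state is a dict: "time_s": time; "qpos": joint angles; "qd": joint speeds; "joint_efforts": joint torques, N m; "ee_pos": TCP position; "ee_rot": TCP orientation; "force": force on the tool from outside, world axes, zero at the start; "moment": the same for the moment, N m; "opening": finger opening in mm; "gripper_force": force on a finger pad.
Only numpy, scipy, OpenCV 4.12 (cv2) and the standard library are available. Lean on these libraries where they do the work, as an engineer would, in place of code of your own. Each camera call takes 0.05 s, during which the arm holds its last target. There are 200 camera calls.

TASK

Open the little cabinet with the blue door so that the grip faces in it can be got at: gently press the door in at its round push mark until the catch lets go, take the hand away so that the spring sets the door ajar by itself, then put the fingers behind its free edge and push it wide open, about square to the cabinet's front or further. Only push with the outside of the fingers; grasp nothing, leave the yellow door shut and the other things where they stand, and finish with the hand clear.

Things in the scene. Friction and masses are not known exactly. Their poses are not given: they have to be found in the camera images.
- blue_cabinet: small white bench cabinet, 140 deep (x) x 150 wide (y) x 122 mm high, screwed down, with one blue door over its front; origin: centre of its underside; -x points out of its front towards the robot, +y to the hinge side (left as seen by the robot), z up. Its top panel is at z = 122, nothing stands on it. Two grip faces lie fixed inside on its floor. May stand left or right of the other.
- blue_mark (a point): round white push mark, 18 mm across, on the outer face of the blue door, 22 mm from its free (right) edge, 95 mm above the worktop; the point moves with the door; -x points squarely out of the face, +y along the door to the hinge, z up. The door is a slab 146 wide x 110 high x 12 mm thick, from 8 to 118 mm above the worktop; shut, its back is 6 mm in front of the cabinet
- blue_edge (a point): middle of the thickness of the blue door at its free edge, at the door's top, 118 mm above the worktop; moves with the door, axes as at blue_mark. The released plunger (10 mm thick) stands out of the cabinet 31 mm inside this edge, 45 mm above the worktop, 39 mm proud; above 55 mm the space behind the door is free
- blue_hinge (a point): the blue door's upright hinge axis, at the height of the door's top; fixed to the cabinet at x = -76, y = +73 mm of its frame, in the plane of the shut door's back face, 146 mm from the free edge; axes as the cabinet's
- blue_door (a joint): hinge of the blue door, rad: 0 shut, negative pressed in (stop -0.038), positive open: the free edge swings out to the robot and round to the left (clockwise from above), stop 1.8. Pressed to -0.022 (3 mm at the mark, 3 N) the catch lets go, once for all; as the hand draws back a spring plunger sets the door ajar at about 0.37, its edge 53 mm out. Beyond, it has light friction and stays where left
- yellow_cabinet: small white bench cabinet, 140 deep (x) x 150 wide (y) x 122 mm high, screwed down, with one yellow door over its front; origin: centre of its underside; -x points out of its front towards the robot, +y to the hinge side (left as seen by the robot), z up. Its top panel is at z = 122, nothing stands on it. Of the same make as the blue one, with the same catch; to be left shut.
- yellow_mark (a point): round white push mark, 18 mm across, on the outer face of the yellow door, 22 mm from its free (right) edge, 95 mm above the worktop; the point moves with the door; -x points squarely out of the face, +y along the door to the hinge, z up. The door is a slab 146 wide x 110 high x 12 mm thick, from 8 to 118 mm above the worktop; shut, its back is 6 mm in front of the cabinet
- yellow_door (a joint): hinge of the yellow door, rad, as for the blue one; 0 shut
- weight_mid (a point): centre of a loose silver-grey calibration weight with a knob, 43 mm across, 60 high, standing between the cabinets; to be left alone
- mug_mid (a point): centre of a loose white spotted mug, 92 across, 127 over the handle, 93 high, standing at the right near the front of the worktop; to be left alone
- tape_mid (a point): centre of a loose brown roll of tape lying flat, 96 mm across, 48 high, near the front of the worktop; to be left alone

How it is judged:
By the outcome, as a careful person would: the job done as asked, in the order asked, and still so for the second after the job is handed in, with the robot touching nothing.
It also fails if it takes over 51 s, if anything falls off the work surface, if the arm or the gripper's body presses on something with over 40 N, if the wrist force passes 120 N, or if a joint passes its speed limit or range.

## Working session

There is one attempt and no reset: what is moved stays moved. The work goes in short steps, Python scripts to look and compute and a tool call to move; the robot and the scene stay as the last step left them, time stands still between calls to the robot, and variables do not carry over. Pictures are saved under pics/ and viewed, at most 10 in all, crops included, and the job is handed in when it is done.

Besides the shell and the picture viewer there is one more tool, called in YAML: its name, and indented under it one key for each argument. play_rows: Moves the arm, as the interface text tells. Its arguments: {"type":"object","properties":{"steps":{"type":"array","items":{"type":"array","items":{"type":"number"}}},"newtons":{"type":"number"}},"required":["steps"]}

```bash
mkdir -p pics; python3 - <<'E'
from cell import *
import cv2,numpy as np
s=observe();print({k:np.round(v,3).tolist() for k,v in s.items()})
a=grab_frame("scene");b=grab_frame("top")
cv2.imwrite("pics/s.png",a[:,:,::-1]);cv2.imwrite("pics/t.png",b[:,:,::-1])
for n in("scene","top","wrist"):
    c=calibration(n);print(n,{k:np.round(v,3).tolist() for k,v in c.items()})
E
```

```text
{'time_s': 0.0, 'qpos': [1.211, 0.379, 1.735, -0.0, 1.029, -0.033], 'qd': [-0.001, -0.002, 0.002, -0.001, 0.001, -0.0], 'joint_efforts': [-0.002, -76.377, -43.435, 0.065, 0.043, -0.0], 'ee_pos': [224.562, 662.55, 194.281], 'ee_rot': [-0.511, -3.1, 0.002], 'force': [-0.648, -0.406, 0.457], 'moment': [-0.005, 0.026, 0.003], 'gripper_force': 0.0, 'opening': 90.951}
scene {'fx': 404.26, 'fy': 404.26, 'cx': 319.529, 'cy': 194.432, 'k1': 0.037, 'pose': [[0.647, -0.605, 0.465, 131.355], [-0.763, -0.515, 0.391, -331.334], [0.003, -0.607, -0.795, 814.102], [0.0, 0.0, 0.0, 1.0]]}
top {'fx': 432.734, 'fy': 432.734, 'cx': 317.387, 'cy': 191.81, 'k1': 0.013, 'pose': [[0.021, -0.988, 0.155, 392.751], [-1.0, -0.017, 0.024, 32.217], [-0.021, -0.155, -0.988, 1185.327], [0.0, 0.0, 0.0, 1.0]]}
wrist {'fx': 344.178, 'fy': 344.178, 'cx': 322.697, 'cy': 204.041, 'k1': -0.057, 'mount': [[0.001, -0.957, -0.291, 82.838], [1.0, 0.001, 0.0, -0.239], [-0.0, -0.291, 0.957, -189.501], [0.0, 0.0, 0.0, 1.0]]}
```

View pics/s.png

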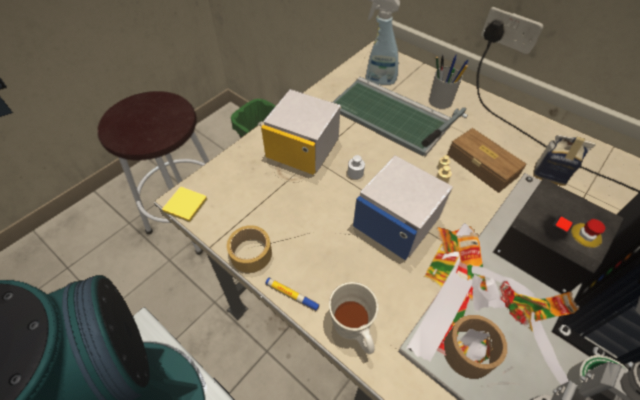

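View pics/t.png

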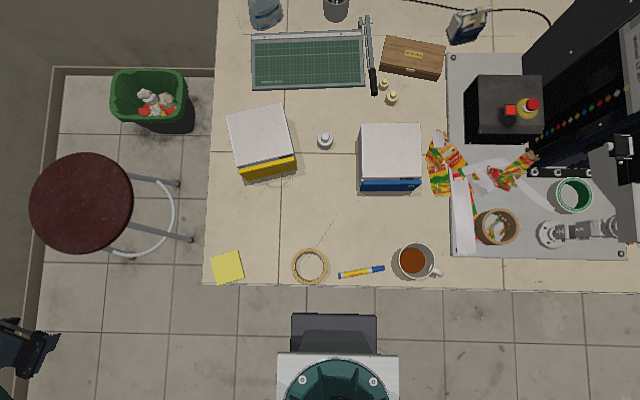

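The scene view shows the yellow cabinet at the left (about 300,130) and the blue one at the right (about 400,205), with the blue push mark near (404,235). In the top view the blue cabinet's top panel is near (391,150) and its door at (390,185). The mug is at (415,262) and the tape at (310,266).

```bash
cat > h.py <<'E'
import numpy as np,cv2
from cell import *
def ray(n,uv,T=None):
    c=calibration(n);K=np.array([[c["fx"],0,c["cx"]],[0,c["fy"],c["cy"]],[0,0,1.]])
    uv=np.atleast_2d(uv).astype(float);d=(uv-[c["cx"],c["cy"]])/[c["fx"],c["fy"]]
    x=d.copy()
    for _ in range(10): x=d/(1+c["k1"]*(x**2).sum(1,keepdims=True))
    P=np.array(c["pose"]) if T is None else T@np.array(c["mount"])
    return P[:3,3],np.c_[x,np.ones(len(x))]@P[:3,:3].T
def plane(n,uv,z,T=None):
    o,r=ray(n,uv,T);return o+r*((z-o[2])/r[:,2])[:,None]
def proj(n,p,T=None):
    c=calibration(n);P=np.array(c["pose"]) if T is None else T@np.array(c["mount"])
    q=(np.atleast_2d(p)-P[:3,3])@P[:3,:3];x=q[:,:2]/q[:,2:]
    return x*(1+c["k1"]*(x**2).sum(1,keepdims=True))*[c["fx"],c["fy"]]+[c["cx"],c["cy"]]
E
python3 - <<'E'
from h import *
b=cv2.imread("pics/t.png");hsv=cv2.cvtColor(b,cv2.COLOR_BGR2HSV)
w=((hsv[...,1]<22)&(hsv[...,2]>165)).astype(np.uint8)
for nm,(x0,y0,x1,y1) in dict(blue=(350,115,430,200),yel=(220,95,305,190)).items():
    m=np.zeros_like(w);m[y0:y1,x0:x1]=w[y0:y1,x0:x1];m=cv2.morphologyEx(m,cv2.MORPH_OPEN,np.ones((5,5)))
    c=max(cv2.findContours(m,0,1)[0],key=cv2.contourArea)
    q=cv2.boxPoints(cv2.minAreaRect(plane("top",c[:,0],122)[:,:2].astype(np.float32)))
    print(nm,cv2.contourArea(c),q.round(1).tolist(),np.linalg.norm(q-np.roll(q,1,0),axis=1))
s=cv2.imread("pics/s.png");hs=cv2.cvtColor(s,cv2.COLOR_BGR2HSV)
roi=hs[220:250,385:420];ww=np.argwhere((roi[...,1]<110)&(roi[...,2]>110));
m=((hs[...,1]<120)&(hs[...,2]>110)).astype(np.uint8)
n,l,st,ce=cv2.connectedComponentsWithStats(m[222:246,394:414]);print(st,ce+[394,222])
for k,bgr in (("mug",(415,262)),("tape",(310,266))):print(k,plane("top",[bgr],60))
uv=[404,235];print("mark z95",plane("scene",[uv],95))
cv2.imwrite("pics/c.png",cv2.resize(np.hstack([s[150:260,340:460],b[115:225,345:465]]),None,fx=3.2,fy=3.2,interpolation=2))
E
```

```text
blue 3061.5 [[601.2999877929688, -52.20000076293945], [603.2999877929688, -200.0], [740.5999755859375, -198.3000030517578], [738.5999755859375, -50.400001525878906]] [137.3001 147.8451 137.3001 147.8451]
yel 2940.5 [[622.2000122070312, 266.20001220703125], [659.9000244140625, 121.80000305175781], [793.2999877929688, 156.60000610351562], [755.5999755859375, 301.0]] [137.84062 149.23929 137.84062 149.23929]
[[  0   0  20  24 467]
 [  8   0   1   1   1]
 [ 10   1   1   1   1]
 [ 15   0   5   3  11]] [[403.31477516 233.80085653]
 [402.         222.        ]
 [404.         223.        ]
 [411.45454545 222.72727273]]
mug [[ 392.12908651 -192.96444206   60.        ]]
tape [[376.35372638  74.96070056  60.        ]]
mark z95 [[ 584.77557707 -179.94447618   95.        ]]
```

View pics/c.png

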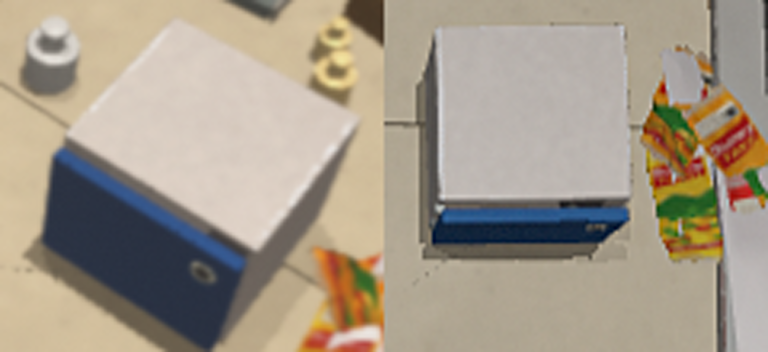

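The crop shows the blue mark at scene pixel (403.4, 235). The ray puts it at (585, -180, 95), within 3 mm of what the panel fit predicts (584, -177). The yaw is about 0.8°. Next I plan the moves.

```bash
cat >> h.py <<'E'
from scipy.spatial.transform import Rotation as Ro
def T():
    s=observe();M=np.eye(4);M[:3,:3]=Ro.from_rotvec(s["ee_rot"]).as_matrix();M[:3,3]=s["ee_pos"];return M
def go(x,y,z,yaw=0.0135):
    M=T();c,s=np.cos(yaw),np.sin(yaw)
    R=np.array([[-c,-s,0],[-s,c,0],[0,0,-1.]])
    print("d",(M[:3,:3].T@(np.array([x,y,z])-M[:3,3])/1000).round(4),"rot",Ro.from_matrix(M[:3,:3].T@R).as_rotvec(degrees=True).round(2))
E
python3 - <<'E'
import cell;print([n for n in dir(cell) if n[0]!='_'])
try: print(cell.tip_reach)
except Exception as e: print(e)
from h import *
go(490,-178,210)
E
```

```text
['Unreachable', 'calibration', 'close_job', 'grab_frame', 'observe', 'tip_reach']
8.0
d [-0.5212 -0.7109 -0.0149] rot [-6.00e-02 -1.00e-02 -1.95e+01]
```

play_rows:
  steps:
    - [-0.521,-0.711,-0.015,0,0,-19.5,-1]
    - [-0.521,-0.711,-0.015,0,0,-19.5,-1]
    - [-0.521,-0.711,-0.015,0,0,-19.5,-1]
    - [-0.521,-0.711,-0.015,0,0,-19.5,-1]
    - [-0.521,-0.711,-0.015,0,0,-19.5,-1]
  newtons: 10

```text
time_s: 0.52
ee_pos: [287.3, 462.3, 198.1]
ee_rot: [0.023, -3.141, 0.001]
force: [1.6, -0.0, -0.4]
opening: 60.9
gripper_force: 0.0
```

```bash
python3 -c "
from h import *
go(490,-178,210);print(T()[:3,3])"
```

```text
d [-0.1932 -0.6432 -0.0116] rot [-0.03 -0.02  0.07]
[287.3000324  462.26288383 198.10453592]
```

play_rows:
  steps:
    - [-0.193,-0.643,-0.012,0,0,0,-1]
    - [-0.193,-0.643,-0.012,0,0,0,-1]
    - [-0.193,-0.643,-0.012,0,0,0,-1]
    - [-0.193,-0.643,-0.012,0,0,0,-1]
    - [-0.193,-0.643,-0.012,0,0,0,-1]

```text
time_s: 0.93
ee_pos: [349.8, 263.7, 202.1]
ee_rot: [-0.022, 3.141, -0.0]
force: [1.7, 0.6, -0.1]
opening: 27.6
gripper_force: 0.0
```

play_rows:
  steps:
    - [-0.133,-0.443,-0.008,0,0,0,-1]
    - [-0.133,-0.443,-0.008,0,0,0,-1]
    - [-0.133,-0.443,-0.008,0,0,0,-1]
    - [-0.133,-0.443,-0.008,0,0,0,-1]
    - [-0.133,-0.443,-0.008,0,0,0,-1]

```text
time_s: 1.35
ee_pos: [412.5, 64.9, 206.0]
ee_rot: [-0.022, 3.141, 0.0]
force: [1.6, 1.3, 0.6]
opening: 0.3
gripper_force: 0.0
```

```bash
python3 -c "
from h import *
go(490,-178,210);print(T()[:3,3])"
```

```text
d [-0.0741 -0.244  -0.004 ] rot [0.   0.03 0.01]
[412.52137581  64.92291916 205.99207931]
```

play_rows:
  steps:
    - [-0.074,-0.244,-0.004,0,0,0,-1]
    - [-0.074,-0.244,-0.004,0,0,0,-1]
    - [-0.074,-0.244,-0.004,0,0,0,-1]
    - [-0.074,-0.244,-0.004,0,0,0,-1]
    - [-0.074,-0.244,-0.004,0,0,0,-1]

```text
time_s: 1.77
ee_pos: [475.6, -133.8, 209.0]
ee_rot: [-0.021, 3.141, 0.0]
force: [1.3, 1.7, 0.8]
opening: 0.6
gripper_force: 0.0
```

play_rows:
  steps:
    - [-0.014,-0.044,-0.001,0,0,0,-1]
    - [-0.014,-0.044,-0.001,0,0,0,-1]
    - [-0.014,-0.044,-0.001,0,0,0,-1]
    - [-0.014,-0.044,-0.001,0,0,0,-1]

```text
time_s: 2.1
ee_pos: [489.7, -175.1, 209.6]
ee_rot: [0.02, -3.141, -0.001]
force: [-0.8, -0.0, 0.5]
opening: 0.5
gripper_force: 0.0
```

```bash
python3 - <<'E'
from h import *
M=T();a=grab_frame("wrist");np.save("M1.npy",M);cv2.imwrite("pics/w1.png",a[:,:,::-1])
print(M[:3,3],proj("wrist",[[583.7,-177.4,95],[584,-199,118],[596,-53,118]],M))
E
```

```text
[ 489.72414253 -175.05291654  209.5814819 ] [[319.02878927 285.02921031]
 [295.69686337 297.61815371]
 [448.88168879 309.61552961]]
```

View pics/w1.png

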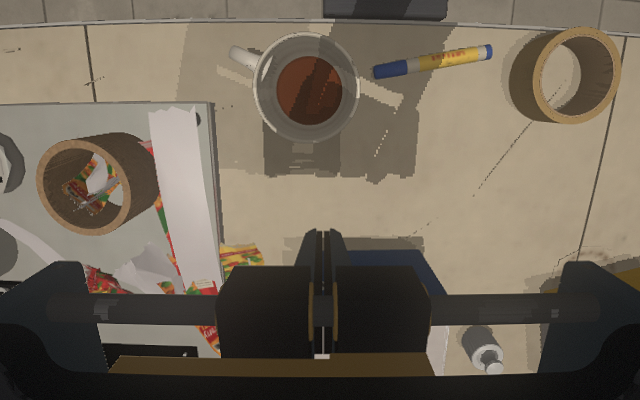

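The wrist view shows the closed fingers at (323,240) and the blue door behind them, with its hinge end at (430,265). The mug at (308,88) is well clear. I go down in front of the mark.

play_rows:
  steps:
    - [-0.02,0.0,0.04,0,0,0,-1]
    - [-0.035,-0.003,0.08,0,0,0,-1]
    - [-0.05,-0.003,0.11,0,0,0,-1]
    - [-0.06,-0.003,0.127,0,0,0,-1]
    - [-0.06,-0.003,0.127,0,0,0,-1]

```text
time_s: 2.57
ee_pos: [549.3, -175.2, 79.5]
ee_rot: [0.025, -3.137, -0.003]
force: [-0.9, 0.9, -0.4]
opening: 0.6
gripper_force: 0.0
```

play_rows:
  steps:
    - [0,0,0,0,0,0,-1]
    - [0,0,0,0,0,0,-1]

```text
time_s: 2.73
ee_pos: [550.3, -176.8, 84.3]
ee_rot: [-0.023, 3.141, -0.0]
force: [-0.3, -0.6, 0.2]
opening: 0.5
gripper_force: 0.0
```

```bash
python3 - <<'E'
from h import *
a=grab_frame("scene");cv2.imwrite("pics/s2.png",cv2.resize(a[130:270,300:480,::-1],None,fx=4,fy=4,interpolation=2))
go(568,-178,84);print(T()[:3,3],observe()["force"])
E
```

```text
d [-0.0175 -0.0011  0.0007] rot [-0.03  0.09  0.04]
[ 550.48724224 -177.14045736   84.68463778] [0.5642329  0.03042788 0.73929352]
```

View pics/s2.png

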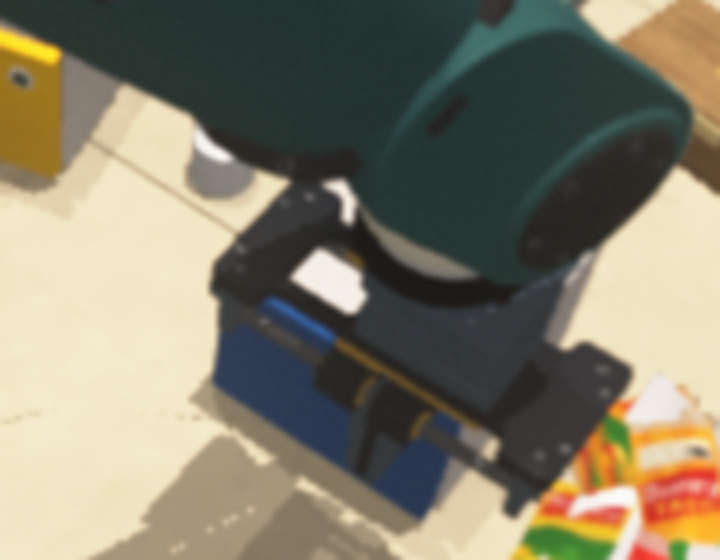

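The fingers hang in front of the door near the mark, and the hand is above the cabinet. Now I press in slowly.

play_rows:
  steps:
    - [-0.004,0,0,0,0,0,-1]
    - [-0.008,0,0,0,0,0,-1]
    - [-0.011,0,0,0,0,0,-1]
    - [-0.013,-0.001,0,0,0,0,-1]
    - [-0.014,-0.001,0,0,0,0,-1]

```text
time_s: 3.2
ee_pos: [564.8, -178.6, 83.4]
ee_rot: [-0.021, 3.141, -0.0]
force: [-0.3, 0.3, -0.2]
opening: 0.7
gripper_force: 0.0
```

play_rows:
  steps:
    - [-0.001,0,0,0,0,0,-1]
    - [-0.002,0,0,0,0,0,-1]
    - [-0.002,0,0,0,0,0,-1]

```text
time_s: 3.45
ee_pos: [566.4, -178.3, 83.0]
ee_rot: [0.021, -3.141, -0.0]
force: [0.2, -0.2, 0.5]
opening: 0.6
gripper_force: 0.0
```

play_rows:
  steps:
    - [-0.001,0,0,0,0,0,-1]
    - [-0.002,0,0,0,0,0,-1]
    - [-0.002,0,0,0,0,0,-1]
    - [-0.002,0,0,0,0,0,-1]

```text
time_s: 3.78
ee_pos: [568.3, -178.3, 83.0]
ee_rot: [0.021, -3.141, -0.0]
force: [-1.2, -0.6, -1.1]
opening: 0.7
gripper_force: 0.3
```

play_rows:
  steps:
    - [-0.001,0,0,0,0,0,-1]
    - [-0.002,0,0,0,0,0,-1]
    - [-0.002,0,0,0,0,0,-1]
    - [-0.002,0,0,0,0,0,-1]

```text
time_s: 4.12
ee_pos: [570.2, -178.3, 83.0]
ee_rot: [0.021, -3.141, 0.0]
force: [-4.0, -3.5, -0.1]
opening: 0.3
gripper_force: 1.8
```

play_rows:
  steps:
    - [-0.001,0,0,0,0,0,-1]
    - [-0.001,0,0,0,0,0,-1]
    - [-0.001,0,0,0,0,0,-1]

```text
time_s: 4.37
ee_pos: [571.3, -178.3, 83.0]
ee_rot: [0.021, -3.141, 0.0]
force: [-2.5, -2.4, 0.1]
opening: -0.0
gripper_force: 1.6
```

play_rows:
  steps:
    - [-0.001,0,0,0,0,0,-1]
    - [-0.001,0,0,0,0,0,-1]
    - [-0.001,0,0,0,0,0,-1]

```text
time_s: 4.62
ee_pos: [571.8, -178.3, 83.0]
ee_rot: [0.021, -3.14, -0.0]
force: [-6.3, -4.6, 2.1]
opening: 0.2
gripper_force: 3.6
```

play_rows:
  steps:
    - [0.01,0,0,0,0,0,-1]
    - [0.025,0,0,0,0,0,-1]
    - [0.045,0,0,0,0,0,-1]
    - [0.065,0,-0.005,0,0,0,-1]
    - [0.083,0,-0.03,0,0,0,-1]

```text
time_s: 5.03
ee_pos: [486.2, -178.2, 110.5]
ee_rot: [0.021, -3.137, -0.003]
force: [-0.5, 0.5, -0.3]
opening: 0.3
gripper_force: 0.0
```

play_rows:
  steps:
    - [0,0,-0.04,0,0,0,-1]
    - [0,0,-0.07,0,0,0,-1]
    - [0,0,-0.07,0,0,0,-1]
    - [0,0,-0.07,0,0,0,-1]

```text
time_s: 5.37
ee_pos: [490.3, -179.6, 185.0]
ee_rot: [-0.021, 3.137, -0.002]
force: [0.6, 0.6, -1.0]
opening: 0.6
gripper_force: 0.0
```

```bash
python3 - <<'E'
from h import *
a=grab_frame("scene");M=T();w=grab_frame("wrist")
cv2.imwrite("pics/s3.png",np.hstack([cv2.resize(a[130:290,300:480,::-1],None,fx=2.2,fy=2.2,interpolation=2),cv2.resize(w[:,150:550,::-1],(352,352))]))
np.save("M3.npy",M);print(M[:3,3]);go(576,-197,160)
E
```

```text
[ 489.40549641 -179.26307537  183.39493501]
d [-0.0869 -0.0191  0.0225] rot [ 0.02 -0.01  0.  ]
```

View pics/s3.png

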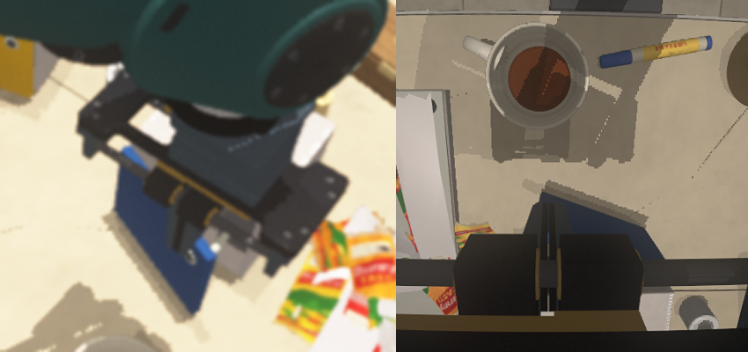

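The door now stands ajar: in the scene crop the face is swung out, and in the wrist crop the free edge is at (540,190). I move over the door and then down behind its free edge.

play_rows:
  steps:
    - [-0.04,-0.005,0.0,0,0,0,-1]
    - [-0.075,-0.01,0.01,0,0,0,-1]
    - [-0.084,-0.011,0.018,0,0,0,-1]
    - [-0.084,-0.011,0.018,0,0,0,-1]
    - [-0.084,-0.011,0.018,0,0,0,-1]

```text
time_s: 5.88
ee_pos: [572.2, -188.6, 162.9]
ee_rot: [0.022, -3.138, -0.002]
force: [-0.5, 0.3, -0.8]
opening: 0.4
gripper_force: 0.0
```

```bash
python3 - <<'E'
from h import *
M=T();w=grab_frame("wrist");t=grab_frame("top")
cv2.imwrite("pics/w4.png",np.hstack([cv2.resize(w[:,150:550,::-1],(440,440)),cv2.resize(t[100:240,330:440,::-1],(345,440),interpolation=2)]))
th=.37;print(M[:3,3],((proj("wrist",[[594-146*np.sin(th),-53.2-146*np.cos(th),118],[594-146*np.sin(th)-11.2,-53.2-146*np.cos(th)+4.3,118]],M)-[150,0])*1.1).round());go(573,-190,84)
E
```

```text
[ 572.20265821 -188.604506    162.94575473] [[190. 195.]
 [197. 178.]]
d [-0.0009 -0.0012  0.0804] rot [ 0.04 -0.09 -0.  ]
```

View pics/w4.png

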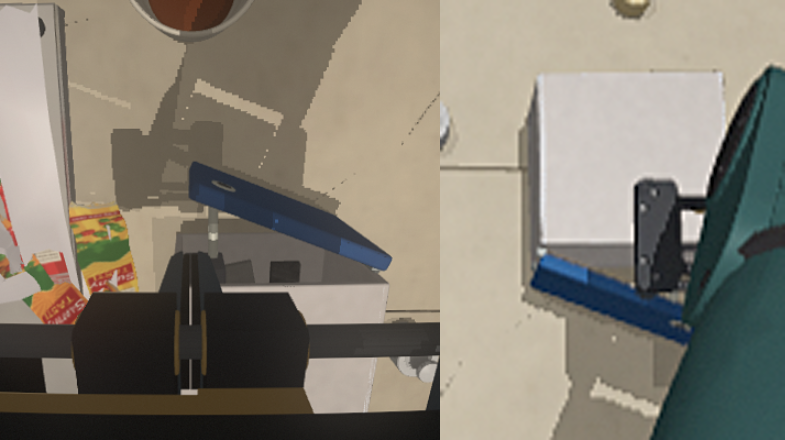

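The wrist view shows the door's back free corner at (190,195), as predicted. The plunger is at (213,230) and the fingertips at (190,255), over the gap. Now straight down.

play_rows:
  steps:
    - [0.002,-0.001,0.025,0,0,0,-1]
    - [0.002,-0.001,0.05,0,0,0,-1]
    - [0.002,-0.001,0.07,0,0,0,-1]
    - [0.002,-0.001,0.079,0,0,0,-1]
    - [0.002,-0.001,0.079,0,0,0,-1]

```text
time_s: 6.4
ee_pos: [569.8, -189.8, 84.6]
ee_rot: [0.021, -3.139, -0.002]
force: [0.7, -0.8, -0.5]
opening: 0.4
gripper_force: 0.0
```

```bash
python3 - <<'E'
from h import *
M=T();print(M[:3,3],observe()["force"])
# finger path: tool centre at radius r along door, 19 mm behind back face
h=np.array([594,-53.2]);p0=None
for th in np.arange(.3,1.75,.1):
    d=np.array([-np.sin(th),-np.cos(th)]);n=np.array([np.cos(th),-np.sin(th)])
    p=h+126*d+(14+6*abs(np.sin(2*th)))*n; print(round(th,2),p.round(),end=" ")
    dd=M[:3,:3].T@np.r_[p-M[:2,3],0]; print(dd.round(0)[:2])
E
```

```text
[ 569.77984978 -189.81560271   84.61100367] [ 0.7001155  -0.75627011 -0.48085645]
0.3 [ 573. -179.] [-4. 11.]
0.4 [ 562. -176.] [ 8. 14.]
0.5 [ 550. -173.] [19. 17.]
0.6 [ 539. -168.] [30. 22.]
0.7 [ 528. -162.] [41. 28.]
0.8 [ 518. -155.] [52. 35.]
0.9 [ 508. -147.] [62. 44.]
1.0 [ 498. -138.] [71. 53.]
1.1 [ 490. -127.] [79. 64.]
1.2 [ 483. -116.] [86. 75.]
1.3 [ 477. -103.] [91. 88.]
1.4 [473. -90.] [ 96. 101.]
1.5 [469. -77.] [ 99. 114.]
1.6 [468. -64.] [100. 127.]
1.7 [467. -52.] [101. 139.]
```

play_rows:
  steps:
    - [0.008,0.01,0,0,0,0,-1]
    - [0.016,0.016,0,0,0,0,-1]
    - [0.024,0.019,0,0,0,0,-1]
    - [0.032,0.023,0,0,0,0,-1]
    - [0.041,0.028,0,0,0,0,-1]

```text
time_s: 6.82
ee_pos: [529.6, -162.5, 86.8]
ee_rot: [-0.021, 3.14, -0.001]
force: [0.9, -0.0, 0.1]
opening: 0.7
gripper_force: 0.2
```

play_rows:
  steps:
    - [0.009,0.006,0,0,0,0,-1]
    - [0.017,0.013,0,0,0,0,-1]
    - [0.024,0.02,0,0,0,0,-1]
    - [0.03,0.027,0,0,0,0,-1]
    - [0.038,0.036,0,0,0,0,-1]

```text
time_s: 7.23
ee_pos: [491.3, -126.8, 86.2]
ee_rot: [-0.021, 3.141, -0.0]
force: [1.0, 0.1, 0.3]
opening: 0.6
gripper_force: 0.2
```

play_rows:
  steps:
    - [0.004,0.009,0,0,0,0,-1]
    - [0.008,0.017,0,0,0,0,-1]
    - [0.012,0.025,0,0,0,0,-1]
    - [0.015,0.034,0,0,0,0,-1]
    - [0.017,0.043,0,0,0,0,-1]

```text
time_s: 7.65
ee_pos: [473.8, -83.7, 86.1]
ee_rot: [-0.021, 3.142, 0.0]
force: [0.5, -0.4, 0.2]
opening: 0.5
gripper_force: 0.2
```

play_rows:
  steps:
    - [0.001,0.009,0,0,0,0,-1]
    - [0.002,0.017,0,0,0,0,-1]
    - [0.003,0.025,0,0,0,0,-1]
    - [0.003,0.03,0,0,0,0,-1]
    - [0.003,0.034,0,0,0,0,-1]

```text
time_s: 8.07
ee_pos: [470.7, -49.9, 86.1]
ee_rot: [0.022, -3.142, 0.0]
force: [0.8, -0.6, 1.5]
opening: 0.4
gripper_force: 0.2
```

```bash
python3 - <<'E'
from h import *
M=T();print(M[:3,3],observe()["force"]);w=grab_frame("wrist");t=grab_frame("scene")
cv2.imwrite("pics/w5.png",np.hstack([cv2.resize(w[:,150:550,::-1],(400,400)),cv2.resize(t[110:290,300:480,::-1],(400,400),interpolation=2)]))
E
```

```text
[470.66561018 -49.90725578  86.07246673] [ 0.76789111 -0.62721851  1.52267512]
```

View pics/w5.png

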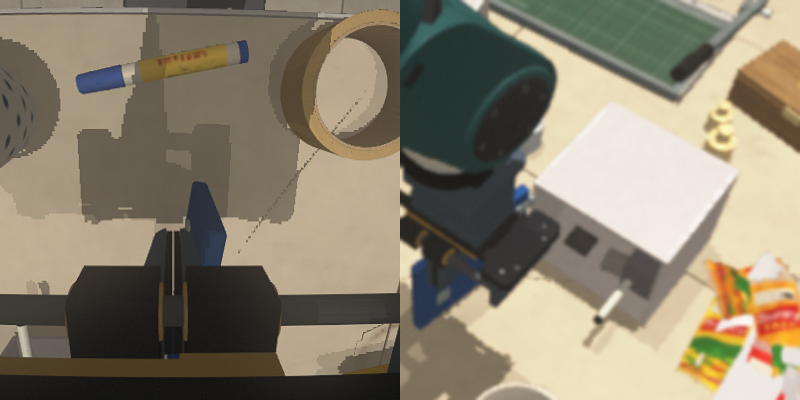

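The door is open past square: the wrist crop shows it edge-on at (205,225), and the scene crop shows the interior open. I back away to the right and up.

play_rows:
  steps:
    - [0,-0.015,0,0,0,0,-1]
    - [0,-0.035,0,0,0,0,-1]
    - [0,-0.055,0,0,0,0,-1]
    - [0,-0.065,-0.02,0,0,0,-1]
    - [0,-0.07,-0.05,0,0,0,-1]

```text
time_s: 8.58
ee_pos: [469.9, -121.6, 134.6]
ee_rot: [0.019, -3.137, -0.002]
force: [0.3, -0.6, -1.0]
opening: 0.6
gripper_force: 0.0
```

play_rows:
  steps:
    - [0,0,-0.04,0,0,0,-1]
    - [0,0,-0.08,0,0,0,-1]
    - [0,0,-0.12,0,0,0,-1]
    - [0,0,-0.15,0,0,0,-1]
    - [0,0,-0.15,0,0,0,-1]

```text
time_s: 9.0
ee_pos: [474.2, -121.7, 292.5]
ee_rot: [-0.021, 3.133, -0.004]
force: [0.8, -1.1, 0.1]
opening: 0.6
gripper_force: 0.0
```

play_rows:
  steps:
    - [0,0,0,0,0,0,-1]
    - [0,0,0,0,0,0,-1]
    - [0,0,0,0,0,0,-1]

```text
time_s: 9.25
ee_pos: [470.8, -120.5, 284.5]
ee_rot: [0.021, -3.139, -0.001]
force: [-0.7, 0.1, 0.2]
opening: 0.1
gripper_force: 0.0
```

```bash
python3 - <<'E'
from h import *
print(T()[:3,3]);w=grab_frame("scene");t=grab_frame("wrist")
cv2.imwrite("pics/w6.png",np.hstack([cv2.resize(w[60:400,200:500,::-1],None,fx=1.2,fy=1.2),cv2.resize(t[...,::-1],(420,408))]))
E
```

```text
[ 470.79200157 -120.48946921  284.52232943]
```

View pics/w6.png

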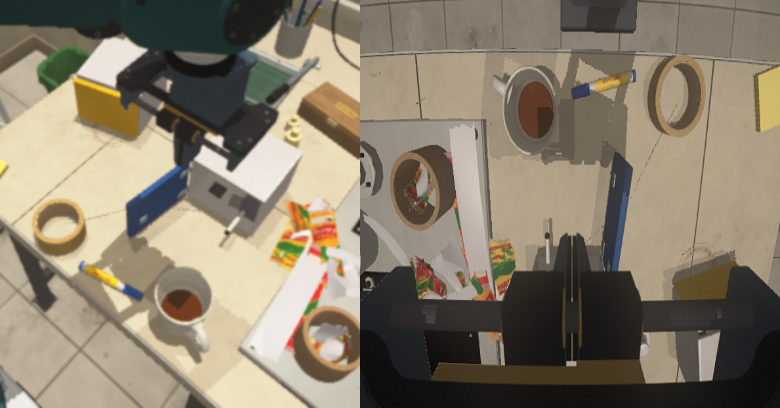

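The scene view shows the blue door wide open at (157,200) and the yellow door shut. The mug and tape stand where they were, and the hand is well above everything.

```bash
python3 -c "
from cell import *
print(close_job())"
```

```text
the job is handed in; nothing more can be done
None
```

The blue door was pressed at its mark, sprang ajar by itself and was pushed open slightly past square. The yellow door is still shut, the mug and tape are where they stood, the hand is clear, and the job was handed in at about 9 s.

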